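Square the sample disc against its alignment bar and lock it

TASK

On the small alignment stage, lay a fingertip lightly on the polished face of the flat-edged disc and turn it, either way round, until its flat lies flush against the sprung alignment bar; then slide the lock bolt by its black knob all the way across behind the bar's stem so that it is locked. The spindle and the stage are delicate: never press or push on any part of the stage with more than about 15 N. Leave the things around it where they stand, and let go of everything at the end.

Things in the scene. Friction and masses are not known exactly. Their poses are not given: they have to be found in the camera images.
- stage: Alignment stage, fixed to the table: grey base plate 220 (x) x 150 (y) x 14 mm. Origin at the centre of its underside; x points from the disc to the bar and bolt, y along the bar, z up. In this frame the disc's axis is at x -50 mm, y 0. A guide bridge over the bar's stem spans x 18 to 36, y -22 to 22 mm, up to z 44 mm. The bolt runs along y at x 60 mm, with a fence 30 mm high behind it at x 69 to 80 mm.
- disc_axis (a point): Point fixed to the stage on the disc's vertical axis, 42 mm above the stage's underside; axes as the stage's. The disc is bright aluminium, 96 mm in diameter, 10 mm thick; its flat is 40 mm from the axis, 53 mm long. Its top face lies 0 to 16 mm ABOVE this point, depending on hidden shims: this height is not measured, find it by touch.
- disc (a joint): Angle of the disc, rad, anticlockwise from above, no stops: at 0 the flat faces away from the bar, at pi or -pi it faces the bar. Its face is smooth: a fingertip pressed on it 30 mm from the axis with 6 to 10 N turns it by friction (about 0.06 N m); pressed less, it slips. Pressed, it sinks about 1 mm per 6 N. It stays where left, but the bar may turn it a little.
- bar (a joint): How far the sprung alignment bar stands back along the stage's +x, m: about 0.008 while it rides on the disc's round rim, 0 when flush on the flat, in between when the flat is under it but askew. Its spring presses it to the disc with 1.5 to 2.2 N.
- bar_face (a point): Centre of the steel bar's face that looks at the disc; moves with the bar; axes as the stage's. The bar is 100 mm long (y), 14 mm thick (x) and reaches 17 mm above and below this point. Its stem, 20 mm wide, runs from it in +x and ends 60 mm from this face.
- bolt (a joint): How far the steel lock bolt has slid along the stage's -y, m: 0 open, 0.045 home, behind the end of the bar's stem. It is stopped by the side of the stem after about 20 mm unless the bar is within 1.5 mm of flush. It slides with about 1.5 N and stays where it is left.
- bolt_knob (a point): Centre of the round black knob on the lock bolt, 18 mm in diameter, 26 mm tall (13 mm above and below this point), 61 mm above the stage's underside; moves with the bolt. Axes as the stage's: home is towards the stage's -y.
- reagent: Bystander: amber glass bottle, 60 mm across, 130 mm tall; origin under its centre
- beaker: Bystander: glass beaker, 70 mm across, 90 mm tall; origin under its centre
- mortar: Bystander: white porcelain bowl, 90 mm across, 50 mm tall; origin under its centre
- jar: Bystander: white plastic jar, 60 mm across, 70 mm tall; origin under its centre
- driver: Bystander: screwdriver 160 mm long, lying along its own x axis
- shim: Bystander: brass shim ring, 44 mm across, 5 mm thick, lying by the stage; origin under its centre
- stopper: Bystander: white ceramic stopper, 30 mm across, 36 mm tall, standing by the stage; origin under its centre

How it is judged (in metres and radians):
On the way:
1. the disc is turned so that the bar lies flush on its flat, within 1.5 mm, the bolt still open (value of joint bar below 0.0015 m and value of joint bolt below 0.035 m), for 0.3 s.
At the end, for the whole second after the job is handed in: The bar lies flush on the disc's flat (bar under 1.5 mm), the lock bolt is home (bolt over 41 mm of 45), the disc is at rest and the robot touches nothing (value of joint bar below 0.0015 m and value of joint bolt above 0.041 m and velocity of joint disc between -0.05 and 0.05 rad/s).
It fails at once if the robot presses or pushes on the stage or any of its parts with more than 16 N (contact force between any of the fingers, the arm and stage above 16 N).
It fails at once if a bystander is pushed more than 25 mm from its place (distance of any of reagent, beaker, mortar, jar, driver, shim, stopper from where it was at the start of the episode above 0.025 m).
It also fails if it takes over 64 s, if anything falls off the work surface, if the arm or the gripper's body presses on something with over 40 N, if the wrist force passes 120 N, or if a joint passes its speed limit or range.

ROBOT

A 6-joint arm with a two-finger parallel gripper is mounted at the origin on the work surface. World frame = base frame: x ahead of the robot, y to its left, z up, the work surface at z = 0. Lengths are in mm, angles in rad, forces in N, time in s.
With the tool pointing down it reaches from about 325 to 850 mm from the base axis. Payload 15.5 kg.
Tool frame: the origin (TCP) lies midway between the tips of the shut fingers; the grasp point (between the pads) lies 19 mm behind it; z points along the fingers, x is the direction in which the jaws open and shut, and the axes are right-handed (so a half turn about z gives the same grasp; the last joint's range is limited). The gripper opens to 91 mm and grips with 3 to 60 N. Pads are 32 mm wide; open, the fingers measure 118 mm over their backs; the gripper's body (76 mm by 178 mm) begins 60 mm behind the grasp point.
Start: joints at [1.165, 0.494, 1.345, -0, 1.302, -0.096], TCP at [191.133, 595.058, 213.915] pointing down, gripper open.
Joint ranges: [-2.91, 2.91], [-0.82, 2.16], [0.22, 2.67], [-1.22, 4.37], [0.12, 2.79], [-3.08, 3.08]. Speed limits (rad/s): [1.89, 1.89, 2.57, 3.01, 3.01, 3.01].

INTERFACE

Orientations are given as [roll, pitch, yaw] about the fixed x, y, z axes, in that order (R = Rz(yaw) Ry(pitch) Rx(roll)).
In Python, from station import r, vision, job_done gives the robot as it stands. The module is installed in compiled form; this text tells all that it offers. Calls block until the motion is done:
- r.move_pose(position, orientation): joint-space move of the TCP to a pose.
- r.servo_line(position, attitude=None, v=150, guard=None): straight line of the TCP; attitude=None keeps the orientation; v is the mean speed in mm/s. With guard (N) it stops when the force on the tool has changed by that much, and returns True; else False.
- r.goto_joints(angles): joint-space move.
- r.let_go() and r.clamp(effort=None): open the fingers fully, or close them until they stop; effort is the grip in N (None keeps the last).
- r.hold(seconds).
- r.ik(position, orientation): joint angles nearest the present ones, or None.
- r.observe(): the state.
- vision.snapshot(name): name is "side" or "top"; returns the picture (480x640x3 uint8, red, green, blue); there is no depth.
- vision.get_calibration(name): a dict with "mtx" (3x3 intrinsics, pixels), "D" ([k1, k2, p1, p2, k3] as OpenCV has them; the pictures are not rectified), "eye" and "rotation" of the camera in the world. Camera axes: x right, y down, z forward; pixel columns grow to the right and rows downward; lengths in mm; the calibration is good to about 2 mm. A picture is of the moment at which its call begins. get_calibration takes no time and is no camera call.
A pose or a line that the arm cannot do raises r.MotionError and nothing moves.
- job_done(): hands the job in, once; it reports no verdict.
Trained networks look in the newest picture that a camera, given by its name, has taken for a name from the list of things; names that differ only in an ending like _2 or _b are one class to them, and where a whole thing is asked for, a point or a joint stands for the part that bears it (a point fixed in the world has none). Each returns a list of dicts, best first, with "score" (0 to 1); they miss things now and then, are a little off and sometimes report something else, mostly with a low value. They report only what shows in the picture. A call takes as long as a camera call.
- vision.trace(camera, query): "pixels" (480x640 bool, what is visible of it) and "bbox" ([left, top, width, height] in pixels, round what is visible of it).
- vision.spot_point(camera, query): "point" ([column, row] in pixels: a listed point, or the origin of a listed thing).
The state is a dict: "t": time; "joint_pos": joint angles; "qd": joint speeds; "tau": joint torques, N m; "tool_pos": TCP position; "ee_rot": TCP orientation; "contact_force": force on the tool from outside, world axes, zero at the start; "wrist_torque": the same for the moment, N m; "gripper_width": opening from 0.0 (shut) to 1.0 (fully open).
Only numpy, scipy, OpenCV 4.12 (cv2) and the standard library are available. Lean on these libraries where they do the work, as an engineer would, in place of code of your own. Each camera call takes 0.05 s, during which the arm holds its last target.

## Working session

There is one attempt and no reset: what is moved stays moved. The work goes in short steps, each a Python script; the robot and the scene stay as the last script left them, time stands still between calls to the robot, and variables do not carry over. Pictures are saved under pics/ and viewed, and the job is handed in when it is done.

```bash
mkdir -p pics
python3 - <<'E'
from station import r, vision
import cv2
for c in ("side","top"):
    im=vision.snapshot(c); cv2.imwrite(f"pics/{c}0.png",im[:,:,::-1])
    k=vision.get_calibration(c); print(c,k)
    for q in ("stage","disc_axis","bar_face","bolt_knob"):
        print(q,[(d['score'],d['point']) for d in vision.spot_point(c,q)][:2])
s=r.observe(); print(s)
E
```

```text
side {'mtx': array([[607.19608267,   0.        , 322.47141793],
       [  0.        , 607.19608267, 237.10819041],
       [  0.        ,   0.        ,   1.        ]]), 'D': array([-0.11642607,  0.        ,  0.        ,  0.        ,  0.        ]), 'eye': array([ 224.60939664, -937.01650778, 1013.66722522]), 'rotation': array([-2.34478442,  0.01393687, -0.27885317])}
stage [(0.66, [382.8, 280.8])]
disc_axis [(0.75, [364.3, 265.5])]
bar_face [(0.68, [385.9, 266.5])]
bolt_knob [(0.71, [278.2, 160.6]), (0.57, [410.4, 248.6])]
top {'mtx': array([[499.88910641,   0.        , 326.02720375],
       [  0.        , 499.88910641, 239.58508348],
       [  0.        ,   0.        ,   1.        ]]), 'D': array([0.03247627, 0.        , 0.        , 0.        , 0.        ]), 'eye': array([ 351.59854271,    6.24494004, 1139.34037633]), 'rotation': array([-3.03597434, -0.02233393, -1.56800887])}
stage [(0.76, [364.1, 188.9])]
disc_axis [(0.96, [362.4, 204.9])]
bar_face [(0.83, [367.9, 186.6])]
bolt_knob [(0.52, [355.2, 147.9])]
{'t': 0.5, 'joint_pos': array([ 1.16450627e+00,  4.93602578e-01,  1.34554579e+00,  3.48569334e-05,
        1.30247481e+00, -9.55124862e-02]), 'qd': array([ 0.00117113, -0.00217747,  0.00028634,  0.00127087, -0.00034332,
        0.00080464]), 'tau': array([ 1.63409262e-03, -8.78089428e+01, -3.82013941e+01,  7.06238695e-02,
        4.49770165e-02,  5.38724862e-06]), 'tool_pos': array([191.11151962, 595.04848977, 213.89782315]), 'ee_rot': array([-3.14155629e+00,  2.71737261e-05,  1.26000951e+00]), 'contact_force': array([0.29165059, 0.48781881, 0.53281912]), 'wrist_torque': array([-0.02952922, -0.0010422 ,  0.00782102]), 'gripper_width': 0.9971069409440982}
```

View pics/side0.png

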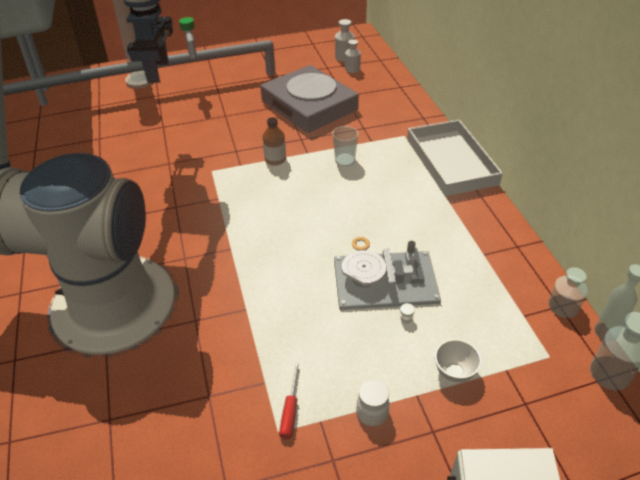

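View pics/top0.png

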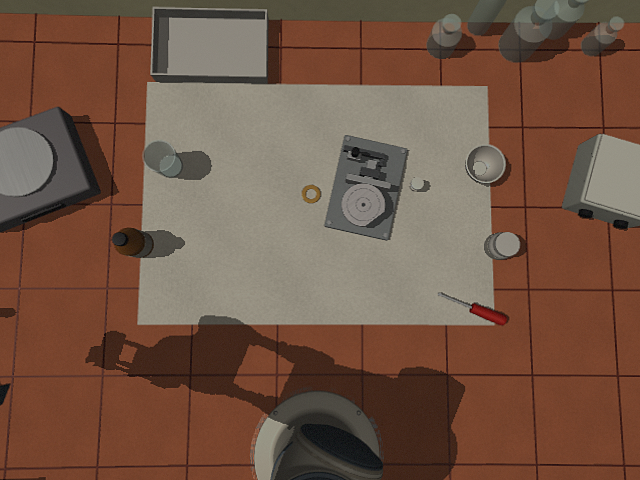

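Run:
```python
import cv2
a=cv2.imread("pics/top0.png")[125:250,300:440]; b=cv2.imread("pics/side0.png")[225:330,320:450]
cv2.imwrite("pics/topz.png",cv2.resize(a,None,fx=5,fy=5,interpolation=cv2.INTER_CUBIC)[:600])
cv2.imwrite("pics/sidez.png",cv2.resize(b,None,fx=5.5,fy=5.5,interpolation=cv2.INTER_CUBIC))
```

```text
(no output)
```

View pics/topz.png

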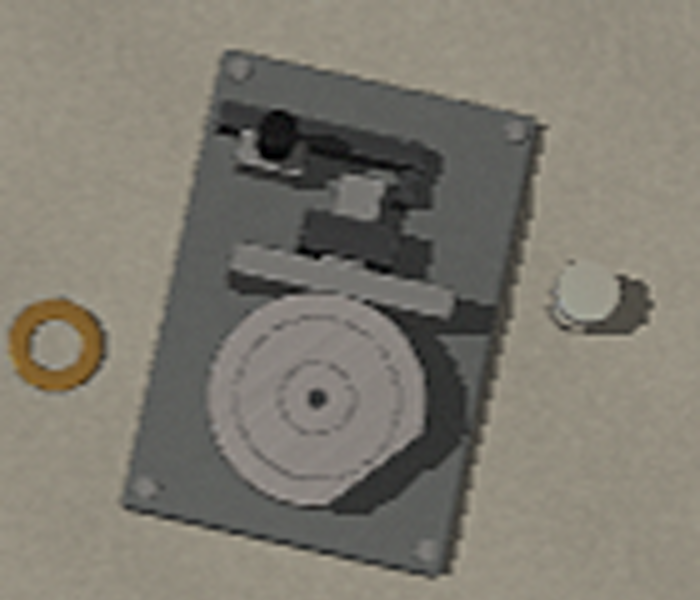

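View pics/sidez.png

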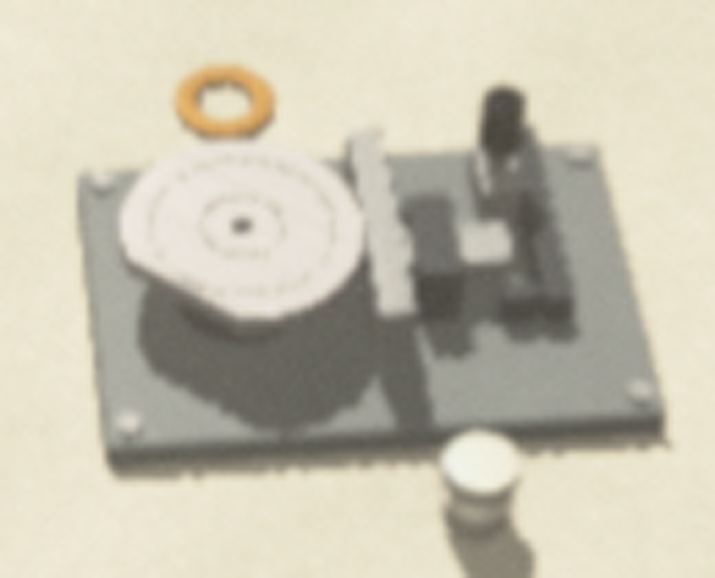

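```bash
cat > h.py <<'E'
import numpy as np, cv2
from scipy.spatial.transform import Rotation as Ro
from scipy.optimize import least_squares
from station import r, vision, job_done
def cam(c):
    k=vision.get_calibration(c); R=Ro.from_euler('xyz',k['rotation']).as_matrix()
    return k['mtx'],k['D'],R,k['eye']
def proj(c,P):
    K,D,R,e=cam(c); P=np.atleast_2d(P).astype(float)
    return cv2.projectPoints(P,cv2.Rodrigues(R.T)[0],-R.T@e,K,D)[0][:,0]
def ray(c,uv):
    K,D,R,e=cam(c); n=cv2.undistortPoints(np.array([[uv]],float),K,D)[0,0]
    return e,R@np.array([n[0],n[1],1])
def atz(c,uv,z):
    e,d=ray(c,uv); return e+d*(z-e[2])/d[2]
E
cat > fit.py <<'E'
from h import *
C=np.array([[110,75,14],[110,-75,14],[-110,-75,14],[-110,75,14]],float)
tp=np.array([[225,52],[540,120],[447,577],[125,508]])/5+[300,125]-.4
sd=np.array([[602,150],[663,418],[112,455],[80,178]])/5.5+[320,225]-.4
def W(p,P):
    c,s=np.cos(p[2]),np.sin(p[2]); return np.c_[p[0]+c*P[:,0]-s*P[:,1],p[1]+s*P[:,0]+c*P[:,1],P[:,2]]
for name,m in (("both",(1,1)),("top",(1,0)),("side",(0,1))):
    f=lambda p:np.r_[m[0]*(proj("top",W(p,C))-tp).ravel(),m[1]*(proj("side",W(p,C))-sd).ravel()]
    s=least_squares(f,[470,-80,-.2]); print(name,s.x,np.abs(s.fun).max())
    if name=="both": p=s.x;print(s.fun.round(1))
L=np.array([[-50,0,42],[-50,0,58],[10,0,42],[60,40,61]])
print(proj("top",W(p,L)),proj("side",W(p,L)))
E
python3 fit.py
```

```text
both [ 5.92056828e+02 -1.12365711e+02 -2.12980186e-01] 1.8438883713162681
[ 0.6 -0.3  1.  -0.   0.4  0.9  0.3  0.5 -0.3 -1.6  1.8 -0.3 -0.7 -0.5
 -0.5 -1.2]
top [ 5.92678994e+02 -1.11083015e+02 -2.09601304e-01] 0.5730039414000885
side [ 5.91059634e+02 -1.14486211e+02 -2.17278521e-01] 1.7129585180832692
[[363.76828797 206.21484439]
 [364.47871479 204.96235672]
 [369.30036489 180.37739361]
 [357.21019828 152.87958263]] [[363.93975358 270.07845304]
 [364.19539239 265.04155237]
 [391.36925192 268.44735506]
 [411.75427409 247.9391825 ]]
```

```bash
cat >> h.py <<'E'
S=np.array([592.2,-112.0,-0.2115])
def st(x,y,z):
    c,s=np.cos(S[2]),np.sin(S[2]); return [S[0]+c*x-s*y,S[1]+s*x+c*y,z]
def arc(a,z,R=30):  # a in deg, stage frame angle about disc axis
    t=np.radians(a); return st(-50+R*np.cos(t),R*np.sin(t),z)
A0=118.; Y0=-0.19-1.1
def att(a): return [np.pi,0,Y0+np.radians(a-A0)]
def f(): return r.observe()['contact_force'].round(2)
E
python3 - <<'E'
from h import *
r.clamp(3)
r.move_pose(arc(A0,140),att(A0)); print(r.observe()['t'],f())
r.servo_line(arc(A0,72),v=80); r.hold(.2)
s=r.observe(); print(s['t'],s['tool_pos'],s['joint_pos'].round(2),f(),s['gripper_width'])
for c in ("side","top"): cv2.imwrite(f"pics/{c}1.png",cv2.resize(vision.snapshot(c)[...,::-1][100:340,280:520],(600,600),interpolation=cv2.INTER_CUBIC))
E
```

```text
4.525 [-0.69  0.87 -0.16]
5.725 [535.36536825 -72.71639601  72.43492749] [-0.25  0.56  1.71  0.    0.87  1.04] [-0.02  0.79 -0.13] 0.0093993309818655
```

View pics/side1.png

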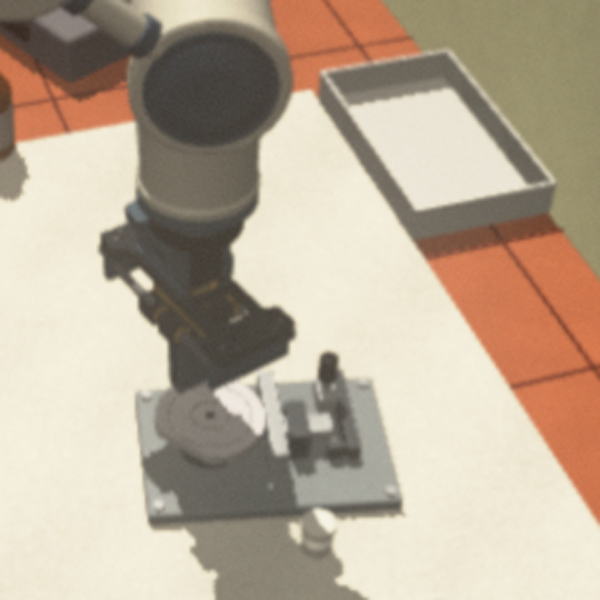

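View pics/top1.png

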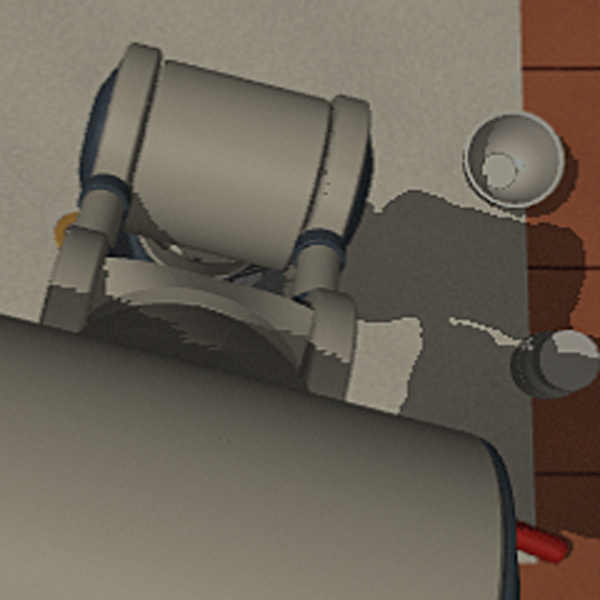

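Run:
```python
from h import *
b=f()
g=r.servo_line(arc(A0,36),v=7,guard=2.5)
s=r.observe(); print(g,s['t'],s['tool_pos'],b,f())
r.hold(.2); print(f(),r.observe()['tool_pos'][2])
```

```text
True 8.4917 [535.07729315 -72.58022122  53.79371386] [-0.93  0.28  0.3 ] [0.19 1.18 4.88]
[0.46 0.52 4.25] 53.79232375854615
```

```bash
cat > stroke.py <<'E'
from h import *
import sys
a0,a1,n,zt=float(sys.argv[1]),float(sys.argv[2]),int(sys.argv[3]),float(sys.argv[4])
z=zt
r.servo_line(arc(a0,z),v=5); r.hold(.1)
print('press',f(),r.observe()['tool_pos'][2])
for a in np.linspace(a0,a1,n+1)[1:]:
    fz=np.mean([r.observe()['contact_force'][2] for _ in range(1)])
    if fz>12: print('HIGH',fz); r.servo_line(arc(a,z+2),v=10); break
    z+=np.clip((fz-8)/6*0.5,-.4,.4)
    r.servo_line(arc(a,z),att(a),v=25)
    print(round(a),round(z,2),f(),r.observe()['t'])
cv2.imwrite(f"pics/s_{sys.argv[5]}.png",cv2.resize(vision.snapshot("side")[...,::-1][210:330,310:460],None,fx=5,fy=5,interpolation=cv2.INTER_CUBIC))
E
python3 stroke.py 118 148 2 53.2 a
```

```text
press [-0.77  1.02  6.8 ] 53.2976117505087
133 53.1 [ 0.77 -0.32  6.25] 9.525
148 52.95 [ 0.76 -0.01  6.6 ] 9.9917
```

View pics/s_a.png

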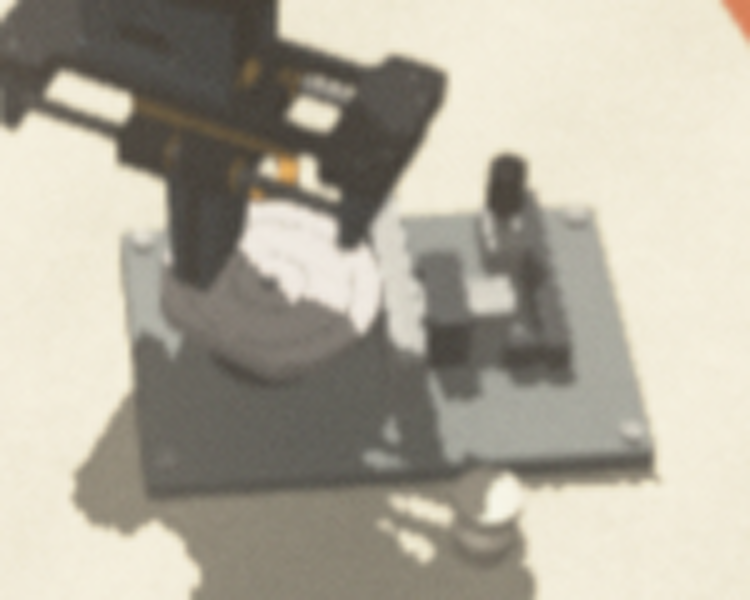

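```bash
python3 stroke.py 148 208 4 52.8 b
```

```text
press [0.27 0.3  6.66] 53.045365778284854
163 52.69 [ 1.7  -0.24  7.6 ] 10.8583
178 52.65 [1.88 0.99 6.62] 11.325
193 52.54 [2.53 0.72 7.36] 11.7917
208 52.49 [1.06 0.93 7.81] 12.2583
```

View pics/s_b.png

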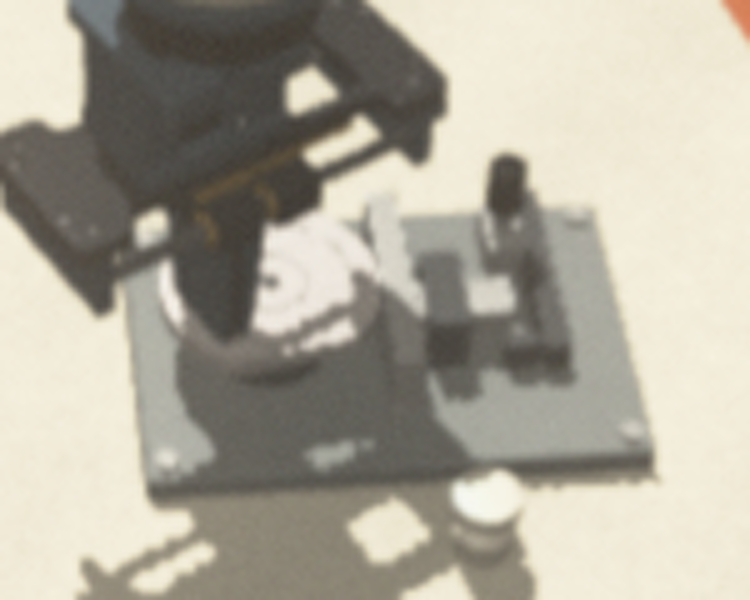

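```bash
python3 stroke.py 208 240 2 52.4 c
```

```text
press [1.39 0.64 8.08] 52.72497876889233
224 52.41 [1.99 2.1  8.49] 13.1417
240 52.45 [1.3  3.5  8.34] 13.625
```

View pics/s_c.png

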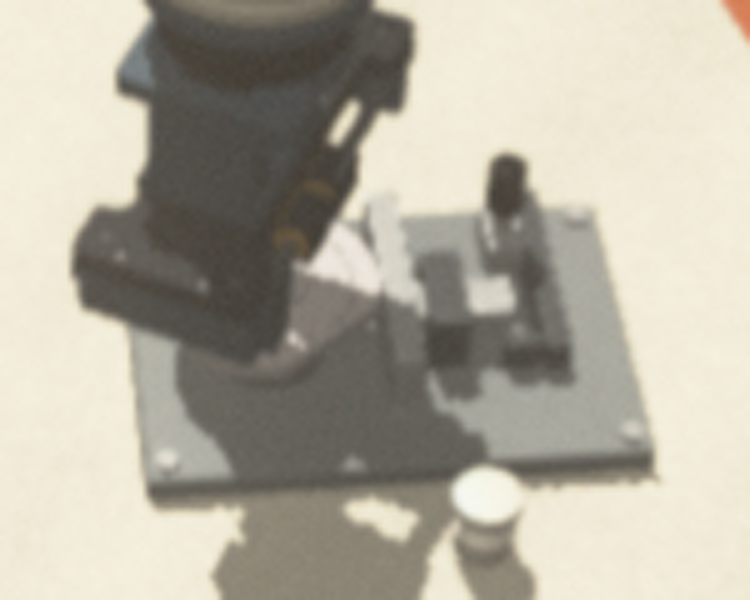

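Run:
```python
from h import *
r.servo_line(arc(240,62),v=60)
r.move_pose(arc(150,66),att(150)); r.hold(.1)
print(r.observe()['t'],f())
im=vision.snapshot("side")[...,::-1]; cv2.imwrite("pics/s_d_full.png",im)
cv2.imwrite("pics/s_d.png",cv2.resize(im[210:330,310:460],None,fx=5,fy=5,interpolation=cv2.INTER_CUBIC))
```

```text
15.6 [ 0.15 -0.04  0.34]
```

View pics/s_d.png

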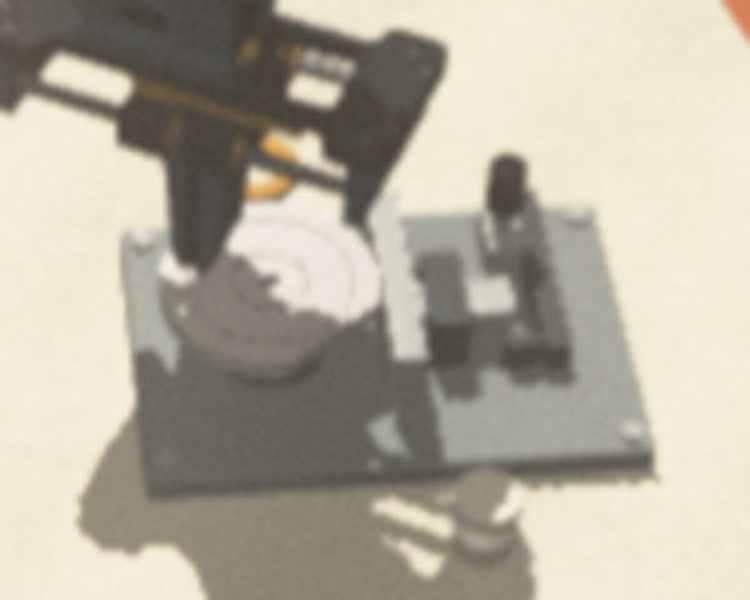

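```bash
cat > ov.py <<'E'
from h import *
import sys
im=cv2.imread(sys.argv[1]); out=[]
for fa in map(float,sys.argv[3:]):
    a=np.radians(np.arange(0,360,2)); d=(a-np.radians(fa)+np.pi)%(2*np.pi)-np.pi
    rr=np.where(np.abs(d)<np.arccos(40/48),40/np.cos(d),48)
    P=np.array([st(-50+q*np.cos(t),q*np.sin(t),54.4) for q,t in zip(rr,a)])
    uv=proj("side",P)
    z=cv2.resize(im[230:300,330:430],None,fx=4,fy=4,interpolation=cv2.INTER_CUBIC)
    cv2.polylines(z,[np.round(((uv-[330,230]+.5)*4-.5)).astype(int)],True,(0,0,255),1); out.append(z)
cv2.imwrite(sys.argv[2],np.vstack([np.hstack(out[:2]),np.hstack(out[2:4])]))
E
python3 ov.py pics/s_d_full.png pics/ov1.png -20 -35 -50 -65
```

```text
(no output)
```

View pics/ov1.png

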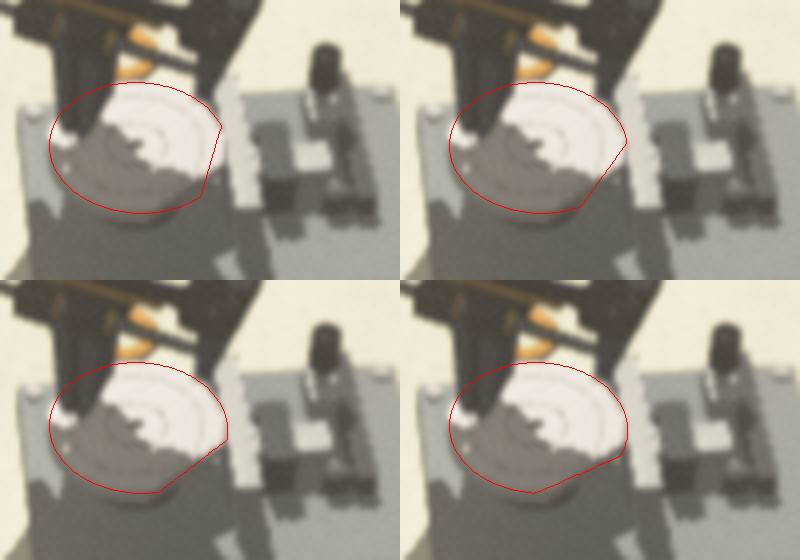

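```bash
sed -i 's/(fz-8)/(fz-9)/' stroke.py
python3 - <<'E'
from h import *
g=r.servo_line(arc(150,50),v=10,guard=4); r.hold(.1); print(g,f(),r.observe()['tool_pos'][2],r.observe()['t'])
E
python3 stroke.py 150 190 3 52.3 e
```

```text
True [-0.86 -0.21  5.51] 53.39358681162888 16.9
press [-3.32  0.59 10.65] 52.5889988802952
163 52.44 [1.04 0.71 7.67] 17.775
177 52.33 [ 2.4  -0.23  8.63] 18.2
190 52.3 [ 2.58 -0.59  8.12] 18.625
```

View pics/s_e.png

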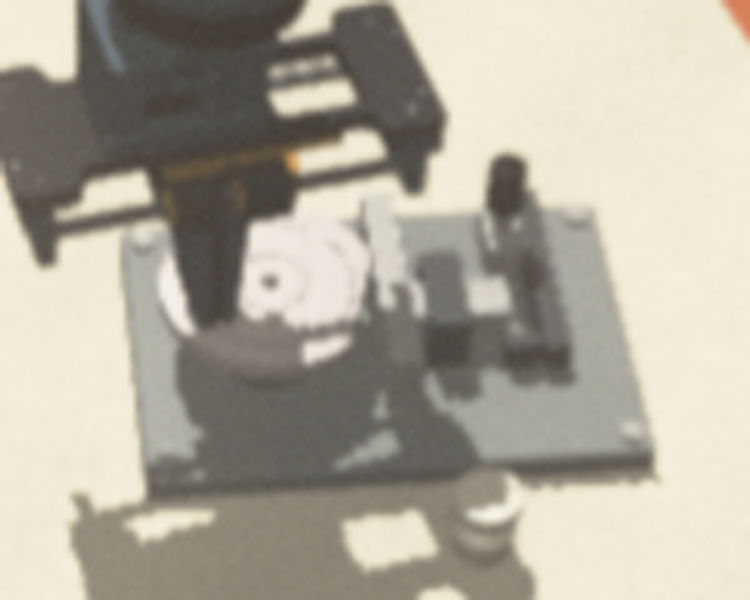

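```bash
python3 - <<'E'
from h import *
cv2.imwrite("pics/e_full.png",vision.snapshot("side")[...,::-1]); print(f())
E
python3 ov.py pics/e_full.png pics/ov2.png 0 -8 -16 -24
```

```text
[ 1.67 -0.13  7.45]
```

View pics/ov2.png

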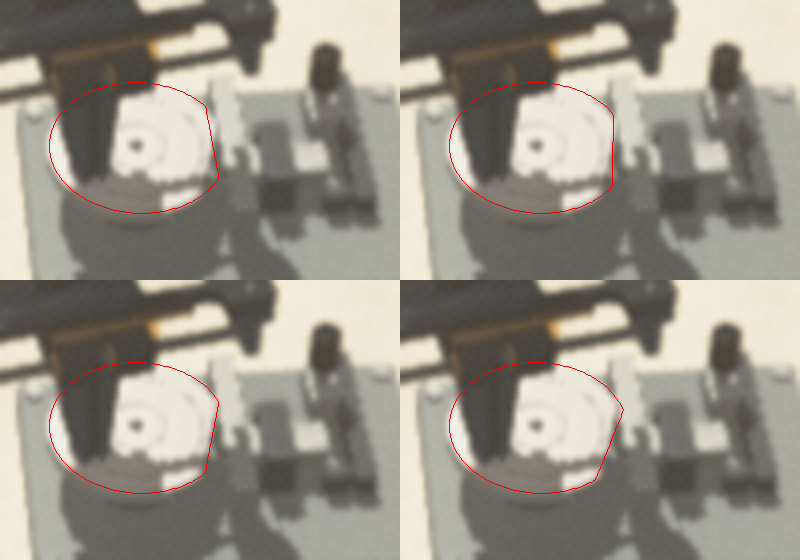

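```bash
python3 stroke.py 190 206 2 52.1 f
python3 - <<'E'
from h import *
cv2.imwrite("pics/f_full.png",vision.snapshot("side")[...,::-1]); print(f())
E
python3 ov.py pics/f_full.png pics/ov3.png 8 3 0 -6
```

```text
press [ 1.47 -0.25  8.14] 52.639303904905134
198 52.03 [ 1.86 -0.43  9.11] 19.3917
206 52.04 [3.06 0.28 8.62] 19.7083
[ 2.64 -0.22  8.85]
```

View pics/ov3.png

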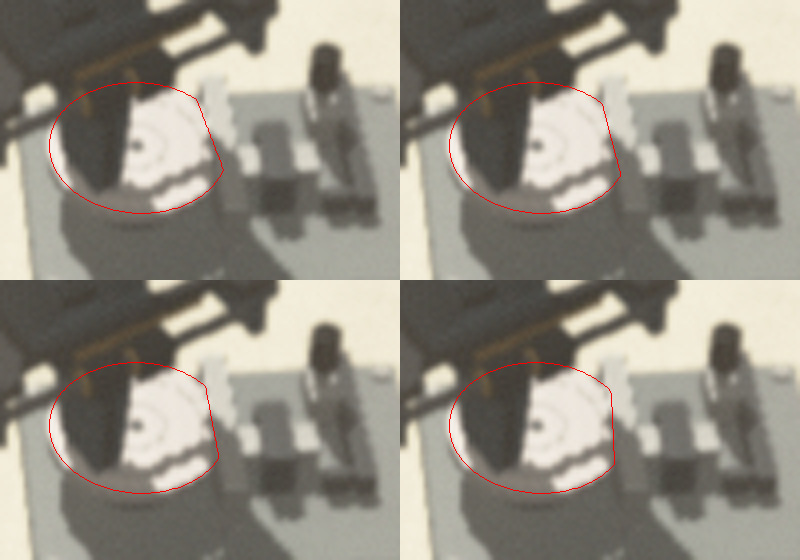

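View pics/s_f.png

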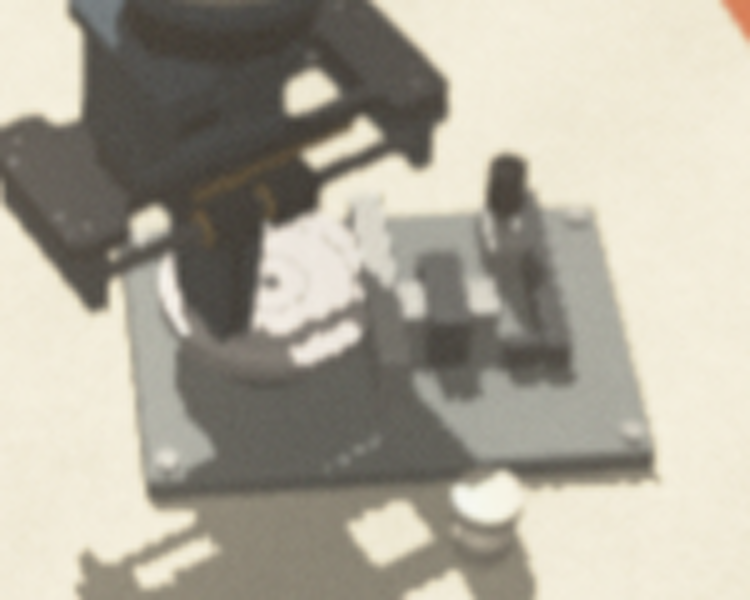

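```bash
python3 - <<'E'
from h import *
r.servo_line(arc(206,80),v=50)
r.hold(.1);print(r.observe()['t'],f())
im=vision.snapshot("side")[...,::-1]; cv2.imwrite("pics/g_full.png",im)
a=cv2.imread("pics/side0.png")
z=lambda q:cv2.resize(q[235:300,375:425],None,fx=8,fy=8,interpolation=cv2.INTER_CUBIC)
cv2.imwrite("pics/g.png",np.hstack([z(a),z(im)]))
p=vision.spot_point("side","bar_face"); print([(q['score'],q['point']) for q in p])
p=vision.spot_point("side","bolt_knob"); print([(q['score'],q['point']) for q in p])
# knob triangulation
e1,d1=ray("top",[355.2,151.3-.0]); e2,d2=ray("side",[410.4,248.6])
print(atz("top",[355.2,151.3],61),atz("top",[355.2,147.9],61),atz("side",[410.4,248.6],61),[st(60,y,61) for y in (35,40,45)])
E
python3 ov.py pics/g_full.png pics/ov4.png 5 0 -3 -6
```

```text
20.6167 [-0.4   0.11 -0.56]
[(0.8, [378.5, 268.1])]
[(0.56, [412.0, 246.9])]
[662.69037853 -81.5109421   61.        ] [670.38569462 -81.53174257  61.        ] [655.52837623 -86.99076345  61.        ] [[np.float64(658.2104623726984), np.float64(-90.37550330429474), 61], [np.float64(659.260095928452), np.float64(-85.4869176807594), 61], [np.float64(660.3097294842055), np.float64(-80.59833205722408), 61]]
```

View pics/g.png

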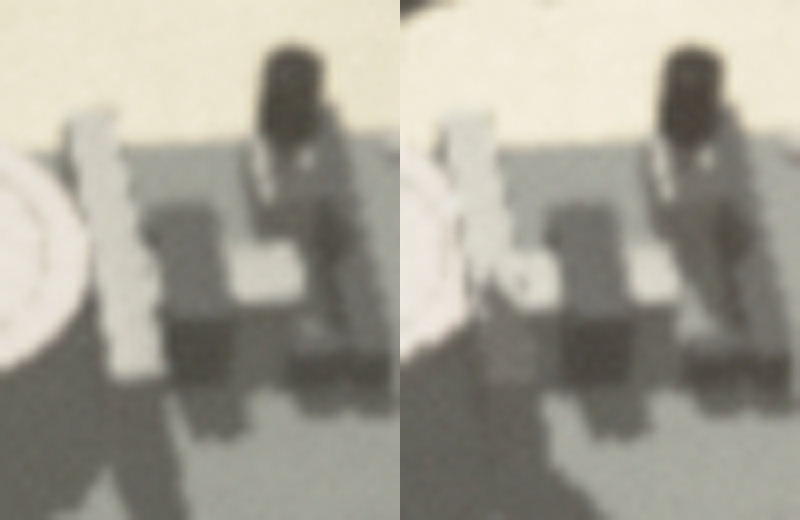

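View pics/ov4.png

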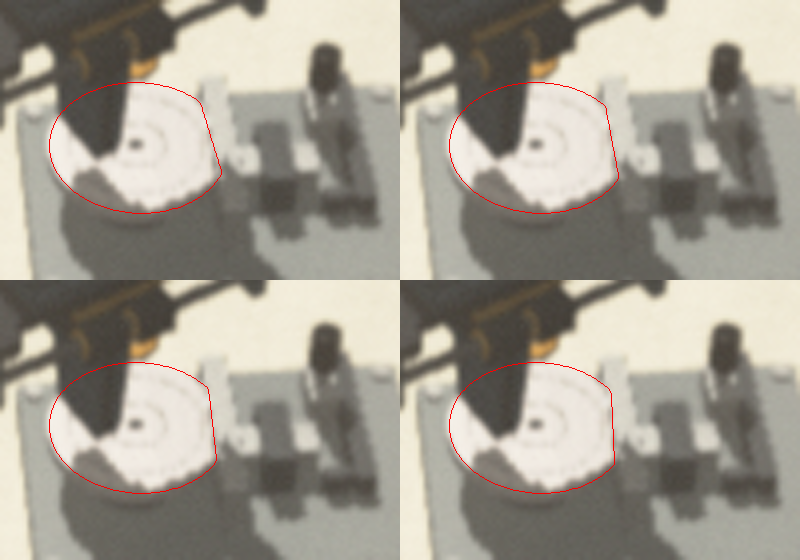

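```bash
cat > bolt.py <<'E'
from h import *
A=[np.pi,0,S[2]+np.pi/2]
r.servo_line(arc(206,100),v=100)
r.move_pose(st(60,88,105),A)
r.servo_line(st(60,88,54),v=80); r.hold(.15)
print(r.observe()['t'],f())
g=r.servo_line(st(60,30,54),v=12,guard=1.2)
print(g,r.observe()['t'],f(),r.observe()['tool_pos'])
im=vision.snapshot("side")[...,::-1]; cv2.imwrite("pics/h.png",cv2.resize(im[210:330,310:460],None,fx=5,fy=5,interpolation=cv2.INTER_CUBIC))
E
python3 bolt.py
```

```text
22.975 [ 0.36 -0.    0.13]
True 25.3083 [0.55 0.32 0.81] [663.87612681 -63.08170249  53.67199407]
```

View pics/h.png

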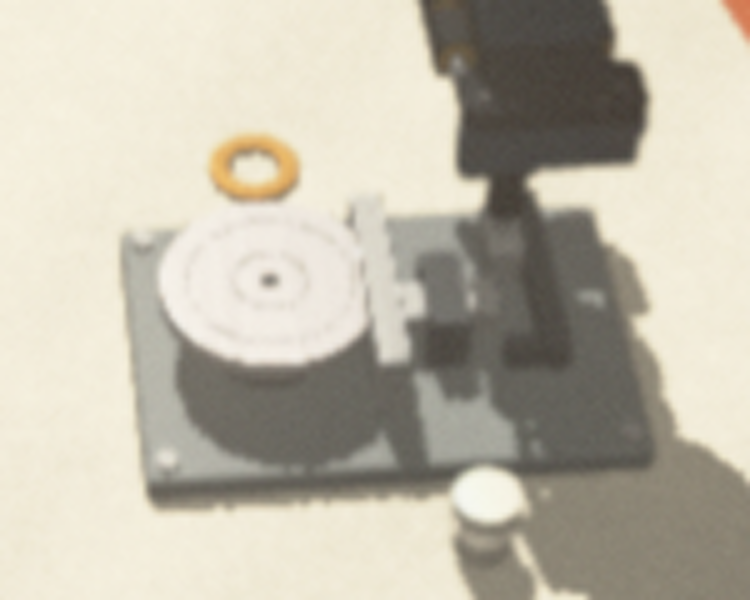

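```bash
cat > push.py <<'E'
from h import *
import sys
g=r.servo_line(st(60,float(sys.argv[1]),54),v=12,guard=float(sys.argv[2]))
s=r.observe(); d=s['tool_pos']-np.array([S[0],S[1],0]); y=-np.sin(S[2])*d[0]+np.cos(S[2])*d[1]
print(g,s['t'],f(),'y',y)
r.hold(.1); print(f())
im=vision.snapshot("side")[...,::-1]; cv2.imwrite(f"pics/{sys.argv[3]}.png",cv2.resize(im[210:330,310:460],None,fx=5,fy=5,interpolation=cv2.INTER_CUBIC))
E
python3 push.py 22 4 i
```

```text
False 28.9333 [-0.33  1.37 -1.03] y 22.029410043144097
[-0.74  1.46 -0.33]
```

View pics/i.png

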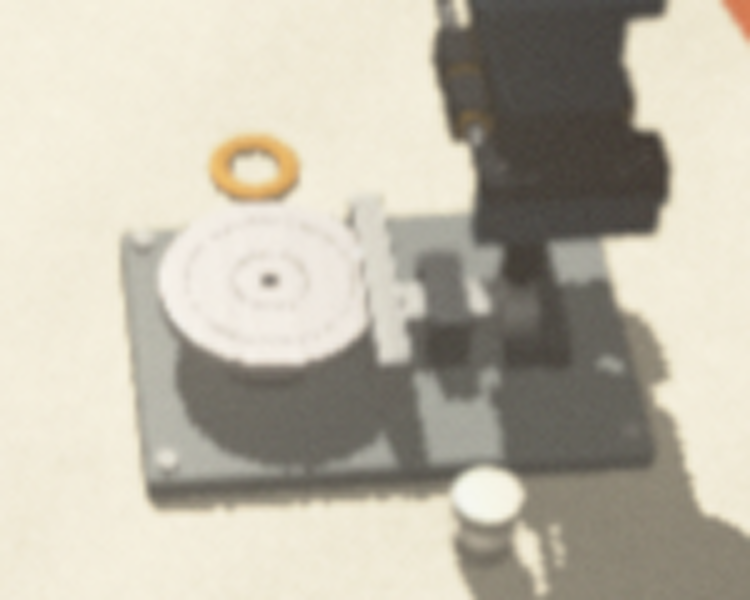

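```bash
python3 push.py -8 5 j
```

```text
True 29.6917 [1.76 3.33 1.58] y 20.942646519015156
[1.77 3.16 4.15]
```

View pics/j.png

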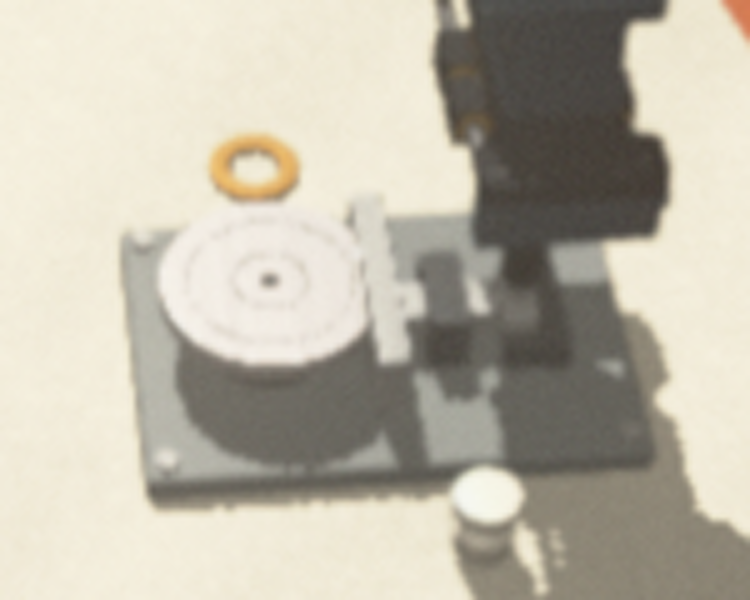

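Run:
```python
from h import *
s=r.observe()['tool_pos']
r.servo_line(st(60,60,54),v=80); r.servo_line(st(60,75,110),v=120);r.hold(.1)
print(r.observe()['t'],f())
im=vision.snapshot("side")[...,::-1]; cv2.imwrite("pics/k_full.png",im);cv2.imwrite("pics/k.png",cv2.resize(im[210:330,310:460],None,fx=5,fy=5,interpolation=cv2.INTER_CUBIC))
p=vision.spot_point("side","bolt_knob"); print([(q['score'],q['point']) for q in p])
for y in (43,40,20,0,-3): print(y,proj("side",st(60,y,61)), ((proj("side",st(60,y,61))-[310,210])*5).round())
```

```text
31.2167 [-0.3   0.04  0.49]
[(0.75, [411.7, 261.6])]
43 [[411.48638126 246.82213081]] [[507. 184.]]
40 [[411.71907553 247.78574867]] [[509. 189.]]
20 [[413.2879362  254.28849471]] [[516. 221.]]
0 [[414.88789108 260.93072907]] [[524. 255.]]
-3 [[415.13061382 261.93933596]] [[526. 260.]]
```

View pics/k.png

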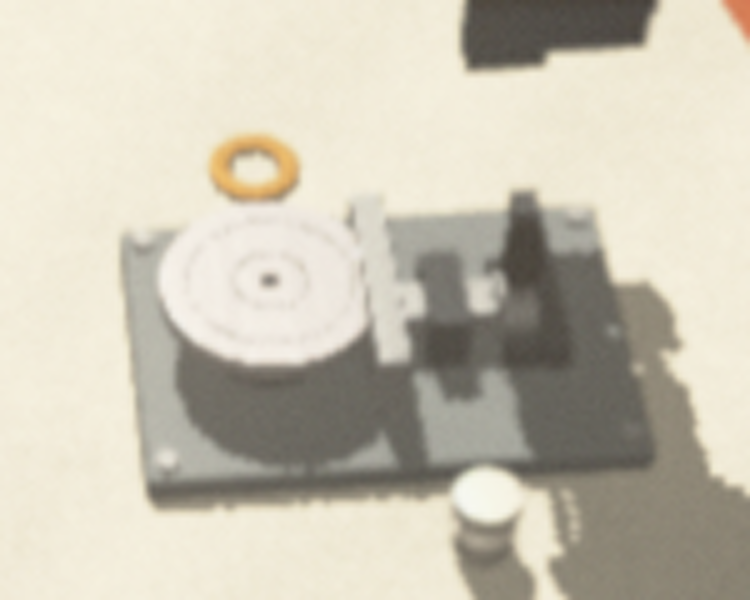

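```bash
sed -i 's/,54),v=12/,57),v=8/' push.py
python3 - <<'E'
from h import *
r.servo_line(st(60,60,57),v=100); r.servo_line(st(60,25,57),v=60,guard=4); r.hold(.1); print(f())
E
python3 push.py 12 7 l
python3 - <<'E'
from h import *
r.servo_line(st(60,60,57),v=80); r.servo_line(st(60,75,120),v=120)
r.goto_joints([1.165, 0.494, 1.345, 0, 1.302, -0.096]); r.hold(.2)
print(r.observe()['t'],f())
for c in("side","top"):
    im=vision.snapshot(c)[...,::-1]; cv2.imwrite(f"pics/{c}9.png",im)
    print(c,[(q['score'],q['point']) for q in vision.spot_point(c,"bolt_knob")],[(q['score'],q['point']) for q in vision.spot_point(c,"bar_face")])
print(proj("top",[st(60,-2,61),st(60,43,61)]))
a=cv2.imread("pics/top9.png")[130:240,310:420]; b=cv2.imread("pics/side9.png")[220:320,325:455]
cv2.imwrite("pics/fin.png",np.hstack([cv2.resize(a,(380,380),interpolation=2),cv2.resize(b,(420,380),interpolation=2)]))
E
```

```text
[0.77 0.81 0.02]
True 33.675 [1.4  4.85 2.92] y 20.6233142931152
[2.32 5.33 4.06]
38.2083 [ 0.38 -0.19 -0.22]
side [(0.57, [416.4, 262.4])] [(0.78, [383.3, 271.5]), (0.26, [387.2, 282.1])]
top [(0.73, [497.1, 245.8]), (0.65, [378.0, 156.2])] [(0.83, [366.5, 187.2]), (0.73, [360.8, 205.6]), (0.57, [470.7, 306.6])]
[[375.56244605 156.88144493]
 [355.67444644 152.54231878]]
```

View pics/fin.png

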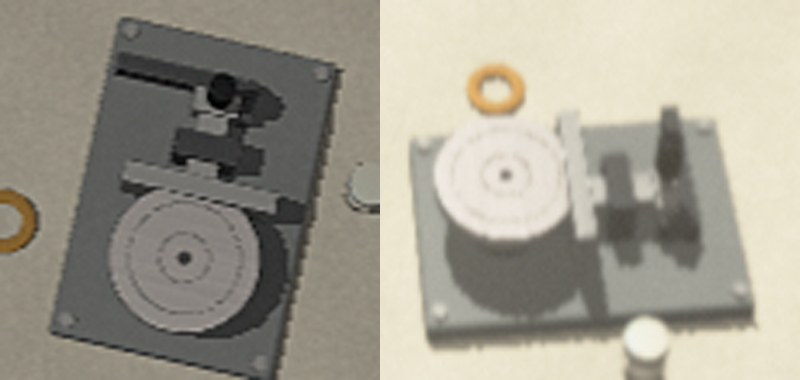

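View pics/top9.png

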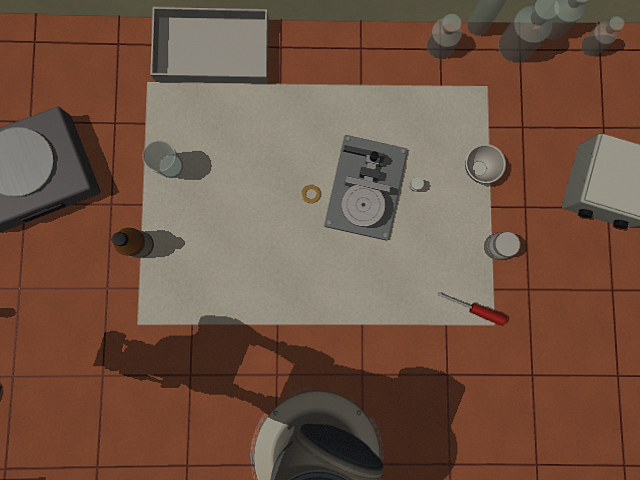

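Run:
```python
from station import r, job_done
r.let_go(); r.hold(.2); print(r.observe()['t']); job_done()
```

```text
40.1
the job is handed in; nothing more can be done
```

The disc's flat lies flush against the bar, and the lock bolt is home behind the stem. I handed the job in at about 40 s of the 64 s allowed, with the arm clear and the gripper open.

**Disc:** I found the top face by touch at about 12 mm above the `disc_axis` point. I turned the disc anticlockwise by about 125° in two strokes, pressing with 6 to 10.7 N. The first stroke slipped and left it about 35° short, so I regrasped and pressed a little harder for the second.

**Bolt:** I pushed the knob to a firm stop, and a second push at about 5 N stopped at the same place. The knob moved about 44 to 47 mm in the side pictures and about 45 mm in the top picture, which agrees with the 45 mm of full travel.

**Final checks:**
- Before I slid the bolt, the bar had moved in by about 6.5 to 7 mm in the side picture. That is slightly less than the nominal 8 mm and near the limit of what I could measure.
- The bolt went past the point about 20 mm along where it would have stopped if the bar were more than 1.5 mm from flush, so I take the bar as flush.
- The bystanders look unmoved in the last top picture; I compared them by eye.
- The knob detector's best hit in that top picture (497, 246) was clearly the white jar. I ignored it and used the second hit, at the knob.

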